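# Knock a stuck cast-iron insert out of its mould holder

## Task

The cast-iron insert is stuck in the square aluminium holder. Lower the holder over the post of the knock-out stand, feeling for the hole in its underside and without leaning hard on the post, until the holder sits flat on the stand and the post has poked the insert up from below. Leave the holder sitting there, set the freed insert upright on the floor of the parts tray, and leave the other things on the bench where they are.

Things in the scene. Friction and masses are not known exactly. Their poses are not given: they have to be found in the camera images.
- holder_center (a point): Centre (half-way up) of the loose square aluminium holder, 56 x 56 mm and 40 mm high, 0.26 kg, standing on the bench; axes along its sides, z up. A round bore (31.5 mm wide, 32 mm deep) is open at the top and holds the insert; under it an 8 mm floor has a central 14 mm access hole, coaxial with the bore, open at the underside. Spring balls low in the bore sit in a groove of the insert: pushing it up takes roughly 8 to 20 N until it has risen about 10 mm, then it is loose.
- insert_center (a point): Centre of the dark cast-iron insert, a cylinder with one shallow groove near its foot, 30 mm in diameter and 30 mm high, 140 g, axis z. At the start it stands on the floor of the bore with its top 2 mm below the holder's top, so it cannot be gripped. With the holder flat on the stand its top stands 16 mm proud of the holder's top.
- stand_top (a point): Centre of the top face of the knock-out stand, a fixed steel plate 90 x 90 mm and 20 mm high (top 20 mm above the bench). An upright steel post, 10 mm in diameter and 26 mm high above the plate, with its tip chamfered to 7 mm over the last 2 mm, rises from it. The post is on an eccentric clamp: its axis is 5 to 9 mm off the plate's centre, in a direction that differs each time, and its own place is not measured (cameras can see it). It does not give.
- tray: Fixed open sheet-steel parts tray, 160 mm along its x and 140 mm along its y, floor 3 mm thick, rim 16 mm above the bench. Origin: centre of its underside. The big insert stands in it about 45 mm towards its +x end; the -x half is free.
- big_insert: Bystander: dark cast-iron cylinder 40 mm in diameter, 22 mm high, in the tray; origin at the centre of its underside.
- round_holder: Bystander: empty round steel holder (ring) 68 mm across, 40 mm high; origin under its centre.
- cup: Bystander: steel cup 68 mm across, 85 mm high; origin under its centre.
- plumb: Bystander: brass weight 44 mm across, 45 mm high; origin under its centre.
- wrench: Bystander: steel wrench lying flat on the bench.
- paddle: Bystander: graphite paddle with a wooden handle, lying flat, 215 mm long.
- wood_block: Bystander: wooden shaping cup 72 mm across with a 140 mm handle, lying on the bench.
Things that resemble listed ones, but are neither listed nor needed, are in the scene too. Leave any brown or pink look-alike of the part that bears holder_center alone. What is shaped like the tray but turquoise is not meant.

How it is judged:
On the way:
1. the holder sits flat on the stand and the post has pushed the insert up at least 14 mm in its bore (z of insert_center in the frame of holder_center between 0.017 and 0.027 m and z of holder_center in the frame of stand_top below 0.023 m and horizontal distance between holder_center and stand_top below 0.016 m and horizontal distance between holder_center and insert_center below 0.006 m), for 0.2 s.
At the end, for the whole second after the job is handed in: The holder sits flat on the stand over the post (within 3 mm of fully down, level within 0.1 rad), and the insert stands upright (within 0.15 rad) and at rest on the tray's floor, wholly inside the rim (z of holder_center in the frame of stand_top below 0.023 m and horizontal distance between holder_center and stand_top below 0.016 m and angle between holder_center's own z axis and vertical below 0.1 rad and x of insert_center in the frame of tray between -0.065 and 0.065 m and y of insert_center in the frame of tray between -0.055 and 0.055 m and height (world z) of insert_center below 0.022 m and angle between insert_center's own z axis and vertical below 0.15 rad and linear speed of each of insert, holder below 0.02 m/s); the robot touches nothing.
It fails at once if the holder is pressed on the post with more than 40 N (contact force between stand and holder above 40 N).
It fails at once if the holder is tipped by more than 0.5 rad (angle between holder_center's own z axis and vertical above 0.5 rad).
It fails at once if a bystander is moved by more than 30 mm (distance of any of big_insert, round_holder, cup, plumb, wrench, paddle, wood_block from where it was at the start of the episode above 0.03 m).
It also fails if it takes over 67 s, if anything falls off the work surface, if the arm or the gripper's body presses on something with over 40 N, if the wrist force passes 120 N, or if a joint passes its speed limit or range.

## Robot

A 6-joint arm with a two-finger parallel gripper is mounted at the origin on the work surface. World frame = base frame: x ahead of the robot, y to its left, z up, the work surface at z = 0. Lengths are in m, angles in rad, forces in N, time in s.
With the tool pointing down it reaches from about 0.4 to 0.825 m from the base axis. Payload 7 kg.
Tool frame: the origin (TCP) lies at the very end of the fingers, on their centre line; the grasp point (between the pads) lies 19 mm behind it; z points along the fingers, x is the direction in which the jaws open and shut, and the axes are right-handed (so a half turn about z gives the same grasp; the last joint's range is limited). The gripper opens to 88 mm and grips with 3 to 60 N. Pads are 19 mm wide; open, the fingers measure 130 mm over their backs; the gripper's body (78 mm by 193 mm) begins 47 mm behind the grasp point.
Start: joints at [1.403, 0.359, 0.012, 0, -1.224, -0.288], TCP at [0.297, 0.606, 0.227] pointing down, gripper open.
Joint ranges: [-3.07, 3.07], [-1.43, 2.12], [-1.02, 1.25], [-3.03, 1.67], [-3.05, -0], [-3.03, 3.03]. Speed limits (rad/s): [2.39, 2.39, 3.01, 3.14, 3.14, 3.14].

## Interface

Orientations are given as [roll, pitch, yaw] about the fixed x, y, z axes, in that order (R = Rz(yaw) Ry(pitch) Rx(roll)).
In Python, from station import telemetry, grab_frame, arm, regions_of, pinpoint gives the robot as it stands. The module is installed in compiled form; this text tells all that it offers.
- The arm moves only by the shell command python3 -m inch 'ROWS' [FORCE]. ROWS is text: rows parted by semicolons, each of 7 numbers parted by spaces: the opening, from 0 (shut) to 1 (fully open), then the shift along the world's x, y, z in cm, then the turn, a rotation vector about the world's x, y, z in degrees. A call has 1 to 12 rows; each row is the pose to reach, as a shift and turn from the pose measured when the call began; what a row does not reach only later rows make up. A row lasts 1/8 s, in which the tool goes at most 62.5 mm and 10.7 degrees, less where a joint would pass 70% of its speed; a pose out of reach is approached as far as the arm can. A call with a gripper value outside its range is refused whole. The fingers move at their own pace and stop on an object; FORCE is the grip in N (left out, the last holds). Time passes only in rows, so rows that repeat a pose let the fingers close. It gives the time, the measured TCP pose, the force and the opening at its end, in the units of the state.
- telemetry.get_state(): the state, without advancing time (a new reading comes with each control period).
- grab_frame(name): name is "scene" or "top" or "wrist"; returns a dict with "pixels" (420x560x3 uint8, red, green, blue), "fx", "fy", "cx", "cy" (pixels), "R" (3x3) and "t" (3): a world point X has camera coordinates R X + t. Camera axes: x right, y down, z forward; pixel columns grow to the right and rows downward; lengths in m; the calibration is good to about 2 mm. A picture is of the moment at which its call begins. There is no depth.
- arm.job_done(): hands the job in, once; it reports no verdict.
Trained networks look in the newest picture that a camera, given by its name, has taken for a name from the list of things; names that differ only in an ending like _2 or _b are one class to them, and where a whole thing is asked for, a point or a joint stands for the part that bears it (a point fixed in the world has none). Each returns a list of dicts, best first, with "p" (0 to 1); they miss things now and then, are a little off and sometimes report something else, mostly with a low value. They report only what shows in the picture. A call takes as long as a camera call. They do not tell look-alikes from the thing itself.
- regions_of(camera, name): "pixels" (420x560 bool, what is visible of it) and "bbox" ([left, top, right, bottom] in pixels, round what is visible of it).
- pinpoint(camera, name): "location" ([column, row] in pixels: a listed point, or the origin of a listed thing).
The state is a dict: "t": time; "q": joint angles; "qd": joint speeds; "joint_efforts": joint torques, N m; "eef_pos": TCP position; "ee_rot": TCP orientation; "force": force on the tool from outside, world axes, zero at the start; "moment": the same for the moment, N m; "width": finger opening in m.
Only numpy, scipy, OpenCV 4.12 (cv2) and the standard library are available. Lean on these libraries where they do the work, as an engineer would, in place of code of your own. Each camera call takes 0.05 s, during which the arm holds its last target. There are 200 camera calls.

## Working session

There is one attempt and no reset: what is moved stays moved. The work goes in short steps, Python scripts to look and compute and a shell command to move; the robot and the scene stay as the last step left them, time stands still between calls to the robot, and variables do not carry over. Pictures are saved under pics/ and viewed, about 8 in all and at most 12, crops included, and the job is handed in when it is done.

```bash
mkdir -p pics
cat > h.py <<'E'
import numpy as np, cv2
from station import telemetry, grab_frame, arm, regions_of, pinpoint
def save(f,n,crop=None,s=1):
    im=f["pixels"][:,:,::-1]
    if crop: im=im[crop[1]:crop[3],crop[0]:crop[2]]
    cv2.imwrite("pics/"+n,cv2.resize(im,None,fx=s,fy=s,interpolation=cv2.INTER_CUBIC))
def ray(f,uv,z):
    R=np.array(f["R"]);t=np.array(f["t"]);d=R.T@np.array([(uv[0]-f["cx"])/f["fx"],(uv[1]-f["cy"])/f["fy"],1]);c=-R.T@t
    return c+d*(z-c[2])/d[2]
def proj(f,X):
    p=np.array(f["R"])@np.array(X)+np.array(f["t"]);return np.array([f["fx"]*p[0]/p[2]+f["cx"],f["fy"]*p[1]/p[2]+f["cy"]])
E
python3 - <<'E'
from h import *
a=grab_frame("top");b=grab_frame("scene")
cv2.imwrite("pics/a.png",cv2.resize(np.vstack([a["pixels"],b["pixels"]])[:,:,::-1],None,fx=.71,fy=.71))
save(a,"top.png",s=1.4);save(b,"scene.png",s=1.4)
for c,f in(("top",a),("scene",b)):
  for n,z in(("holder_center",.02),("insert_center",.023),("stand_top",.02),("tray",0),("big_insert",0)):
    for r in pinpoint(c,n)[:4]: print(c,n,round(r["p"],2),np.round(r["location"]),np.round(ray(f,r["location"],z),3))
print(telemetry.get_state())
E
```

```text
top holder_center 0.95 [168. 197.] [0.544 0.232 0.02 ]
top holder_center 0.65 [166. 249.] [0.417 0.233 0.02 ]
top holder_center 0.61 [118. 211.] [0.508 0.352 0.02 ]
top insert_center 0.54 [165. 193.] [0.553 0.238 0.023]
top stand_top 0.58 [258. 194.] [0.555 0.013 0.02 ]
top tray 0.73 [362. 233.] [ 0.466 -0.245  0.   ]
top tray 0.58 [381. 332.] [ 0.227 -0.291  0.   ]
top big_insert 0.63 [366. 213.] [ 0.514 -0.253  0.   ]
top big_insert 0.48 [257. 192.] [0.561 0.016 0.   ]
scene holder_center 0.86 [373. 244.] [0.541 0.231 0.02 ]
scene holder_center 0.77 [424. 242.] [0.502 0.355 0.02 ]
scene holder_center 0.65 [254. 306.] [ 0.791 -0.012  0.02 ]
scene holder_center 0.56 [380. 214.] [0.422 0.24  0.02 ]
scene insert_center 0.38 [373. 245.] [0.546 0.231 0.023]
scene stand_top 0.64 [288. 236.] [0.559 0.018 0.02 ]
scene tray 0.96 [203. 206.] [ 0.474 -0.238  0.   ]
scene tray 0.59 [209. 150.] [ 0.216 -0.302  0.   ]
scene big_insert 0.71 [194. 215.] [ 0.517 -0.246  0.   ]
{'t': 0.6, 'q': array([ 1.40308877e+00,  3.58585807e-01,  1.19091716e-02, -2.91419141e-06,
       -1.22410895e+00, -2.88095682e-01]), 'qd': array([-6.96917147e-04,  1.35720347e-03, -4.04532315e-04,  1.58451857e-05,
        6.72121143e-04, -7.88601956e-05]), 'joint_efforts': array([ 7.25985992e-04, -5.81986499e+01,  2.93183935e+01,  6.99973091e+00,
        1.24295783e-02, -2.67549677e-05]), 'eef_pos': array([0.29713271, 0.60605955, 0.2265739 ]), 'ee_rot': array([ 3.14158697e+00,  9.52024969e-06, -2.02660056e+00]), 'force': array([-0.48588124,  0.35092134,  0.48030677]), 'moment': array([ 0.03099542,  0.00943881, -0.02066952]), 'width': 0.08778108876338842}
```

View pics/top.png

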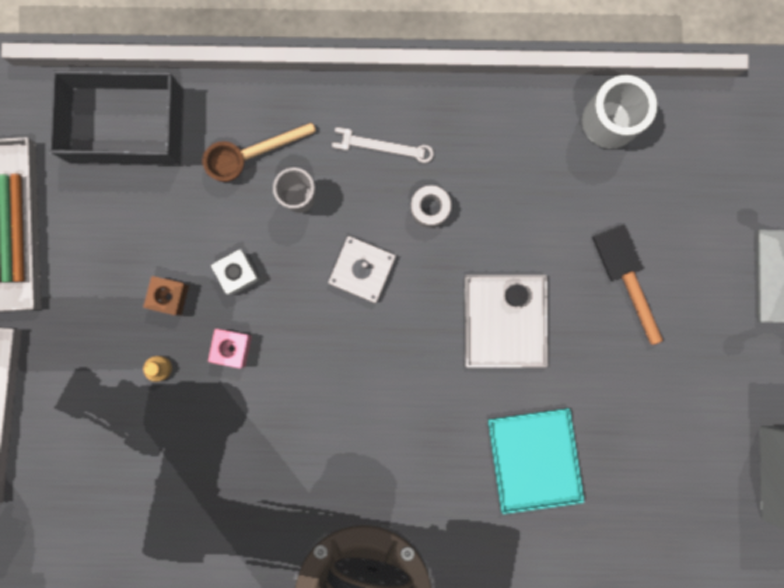

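View pics/scene.png

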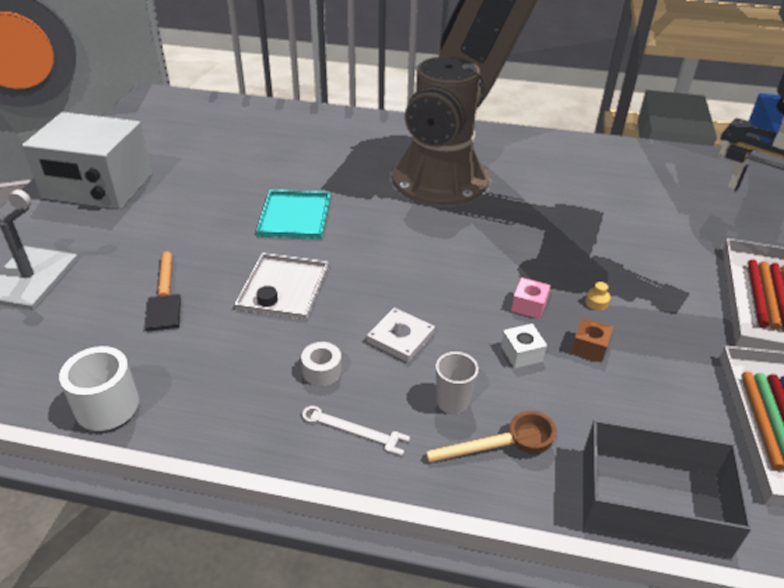

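Candidates in the top image: the aluminium/white cube at (168,197), brown look-alike (118,211), pink look-alike (166,249). I choose the aluminium one at about (0.543, 0.232), with its sides at about -58°/32°. The stand is at (258,194) with its post visible. The steel tray is at (362,233), its +x half up in the image with the big insert; the turquoise one is ignored.

```bash
python3 -m inch '1 3 -5 0 0 0 -4; 1 6 -10 0 0 0 -8; 1 9 -14 0 0 0 -12; 1 12 -19 0 0 0 -16; 1 15 -23 0 0 0 -20; 1 18 -28 0 0 0 -25; 1 21 -33 0 0 0 -29; 1 24.6 -37.4 -1 0 0 -32; 1 24.6 -37.4 -2 0 0 -32; 1 24.6 -37.4 -2 0 0 -32; 1 24.6 -37.4 -2 0 0 -32'
python3 - <<'E'
from h import *
f=grab_frame("wrist");save(f,"w1.png",s=1.2)
for n,z in(("holder_center",.02),("insert_center",.023)):
    for r in pinpoint("wrist",n)[:3]: print(n,round(r["p"],2),np.round(r["location"]),np.round(ray(f,r["location"],z),4))
for r in regions_of("wrist","holder_center")[:2]:
    m=r["pixels"];print(r["p"],r["bbox"],m.sum())
print(-np.array(f["R"]).T@f["t"], np.round(f["R"],2))
E
```

```text
t: 1.98
eef_pos: [0.5428, 0.233, 0.207]
ee_rot: [-3.142, 0.0, -2.584]
force: [1.3, 0.3, 1.2]
width: 0.0876
holder_center 0.98 [255. 281.] [0.5082 0.3488 0.02  ]
holder_center 0.84 [368. 246.] [0.4175 0.2374 0.02  ]
holder_center 0.68 [279. 186.] [0.5461 0.2322 0.02  ]
insert_center 0.86 [278. 188.] [0.546  0.2341 0.023 ]
0.96 [219.3, 246.6, 288.1, 314.0] 1320
0.79 [249.8, 156.6, 303.3, 214.7] 2295
[0.57974485 0.17477052 0.36408791] [[-0.85 -0.53 -0.  ]
 [-0.51  0.82  0.25]
 [-0.13  0.22 -0.97]]
```

View pics/w1.png

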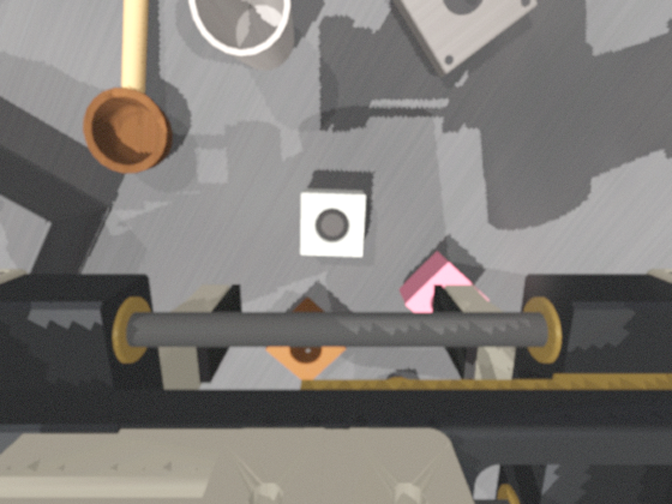

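Run:
```python
from h import *
f=grab_frame("wrist")
p=f["pixels"].astype(int);m=((p.min(2)>215)).astype(np.uint8)
n,l,s,c=cv2.connectedComponentsWithStats(m)
k=l[175,258] or l[165,260]
m=(l==k).astype(np.uint8);print(s[k])
cs,_=cv2.findContours(m,cv2.RETR_EXTERNAL,cv2.CHAIN_APPROX_NONE)
cn=max(cs,key=cv2.contourArea)[:,0]
W=np.array([ray(f,q,.04)[:2] for q in cn])
r=cv2.minAreaRect((W*1000).astype(np.float32));print(r)
# bore rim on the insert/bore: dark ellipse
sub=(p[150:220,245:310].sum(2)<500).astype(np.uint8)
n,l,s,c=cv2.connectedComponentsWithStats(sub)
for i in range(1,n):
  if s[i][4]>100: print(s[i],c[i]+[245,150],ray(f,c[i]+[245,150],.04))
a=grab_frame("top")
for r in regions_of("top","stand_top")[:1]: print(r["p"],r["bbox"])
save(a,"topst.png",(220,155,300,235),8)
```

```text
[ 250  161   55   53 2083]
((549.6429443359375, 231.83309936523438), (56.58831787109375, 56.56947326660156), 30.10240364074707)
[   0    0   65   70 1580] [278.47974684 180.45379747] [0.55178243 0.22427051 0.04      ]
[ 18  24  28  27 579] [276.43005181 187.04663212] [0.54986776 0.23149787 0.04      ]
0.59 [236.0, 175.8, 279.2, 213.1]
```

View pics/topst.png

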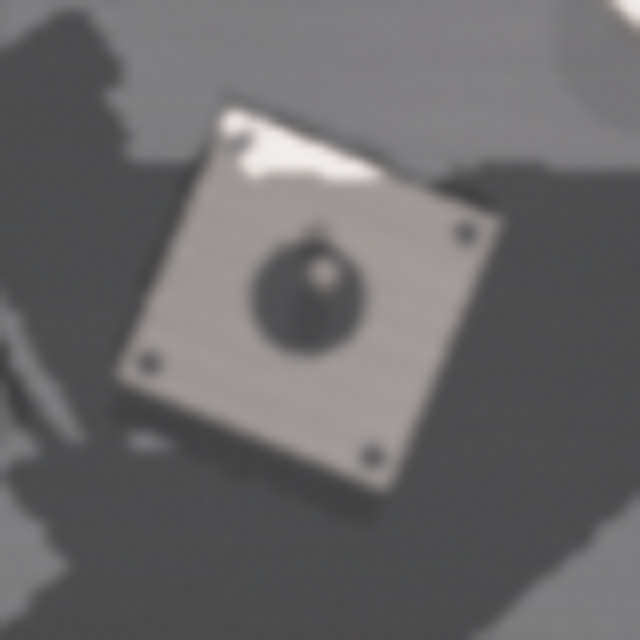

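The holder is at about (0.550, 0.232), yaw 30°. In the stand crop, the post's bright tip is at about (260.4,188.8), off the dark recess disc's centre. Grasping now.

```bash
python3 -m inch '1 0.7 -0.1 -5 0 0 -1.9; 1 0.7 -0.1 -10 0 0 -1.9; 1 0.7 -0.1 -14 0 0 -1.9; 1 0.7 -0.1 -17 0 0 -1.9; 1 0.7 -0.1 -19.7 0 0 -1.9; 1 0.7 -0.1 -19.7 0 0 -1.9; 0.5 0.7 -0.1 -19.7 0 0 -1.9; 0.5 0.7 -0.1 -19.7 0 0 -1.9;0.5 0.7 -0.1 -19.7 0 0 -1.9;0.5 0.7 -0.1 -19.7 0 0 -1.9' 55; python3 -m inch '0.5 0 0 0 0 0 0; 0.5 0 0 0 0 0 0;0.5 0 0 0 0 0 0'
python3 - <<'E'
from h import *
a=grab_frame("top")
print(ray(a,(260.4,188.75),.046),ray(a,(305/8+220,297/8+155),.02))
c=np.array([[232,100],[503,217],[388,495],[115,375]])/8+[220,155]
print([np.round(ray(a,q,.02)[:2],4) for q in c])
E
```

```text
t: 3.58
eef_pos: [0.5498, 0.2314, 0.0105]
ee_rot: [3.141, 0.0, -2.617]
force: [-3.8, -0.7, 4.9]
width: 0.0556
t: 3.95
eef_pos: [0.5496, 0.2314, 0.0105]
ee_rot: [3.141, 0.0, -2.617]
force: [-1.4, -0.3, 2.4]
width: 0.0556
[0.56473464 0.00620074 0.046     ] [0.55914961 0.01236971 0.02      ]
[array([0.619 , 0.0359]), array([ 0.5847, -0.0473]), array([ 0.4994, -0.014 ]), array([0.5343, 0.0695])]
```

```bash
python3 -m inch '0.5 0 0 1.5 0 0 0; 0.5 0 0 4 0 0 0; 0.5 0 0 8 0 0 0; 0.5 -1 -3 12 0 0 0; 0.5 -2 -7 14 0 0 0; 0.5 -3 -11 14 0 0 0; 0.5 -3.5 -13.6 14 0 0 0;0.5 -3.5 -13.6 14 0 0 0;0.5 -3.5 -13.6 14 0 0 0;0.5 -3.5 -13.6 14 0 0 0'
python3 - <<'E'
from h import *
f=grab_frame("wrist");save(f,"w2.png",s=1.4)
print(proj(f,(.5647,.0062,.046)))
for n,z in(("stand_top",.02),("insert_center",.163)):
    for r in pinpoint("wrist",n)[:2]: print(n,r["p"],r["location"],ray(f,r["location"],z))
print(telemetry.get_state()["eef_pos"])
E
```

```text
t: 5.25
eef_pos: [0.5149, 0.096, 0.1506]
ee_rot: [3.141, 0.0, -2.617]
force: [-0.1, -0.0, -4.6]
width: 0.0555
[283.78614147  81.33315313]
stand_top 0.97 [283.8, 96.0] [0.56006907 0.0136237  0.02      ]
insert_center 0.91 [280.0, 266.3] [0.51515445 0.09722425 0.163     ]
[0.51468109 0.09589112 0.15035689]
```

View pics/w2.png

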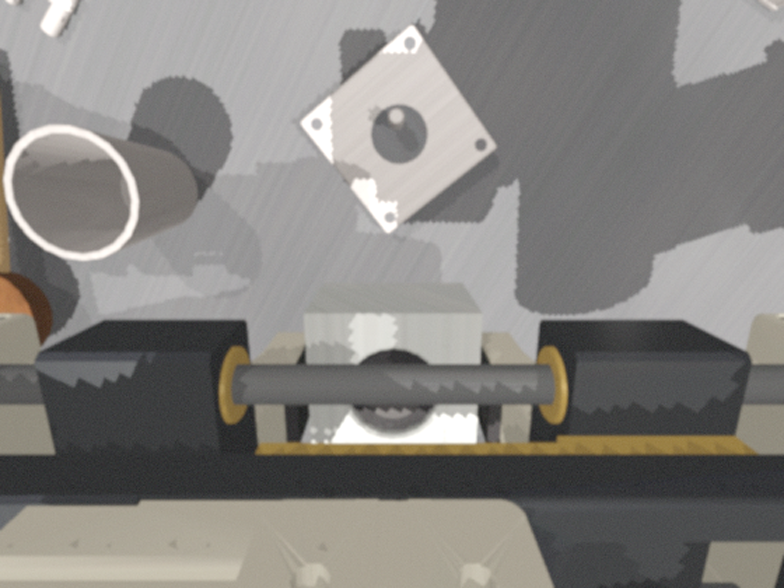

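The wrist view shows the holder held level. The stand's post tip is at about (283,83.5) in the frame, within 2 px of the top camera's estimate. I'll refine that by the blob centroid.

Run:
```python
from h import *
f=grab_frame("wrist");g=cv2.cvtColor(f["pixels"],cv2.COLOR_RGB2GRAY)
print(g[76:104,270:298:1][::2])
print(ray(f,(283,83.5),.046))
a=grab_frame("top");g=cv2.cvtColor(a["pixels"],cv2.COLOR_RGB2GRAY);print(g[182:200,252:268])
```

```text
[[199 203 208 208 201 189 171 160 149 142 138 139 140 135 135 135 126 125
  129 128 138 154 167 184 188 200 205 207]
 [175 173 168 156 140 134 126 129 138 154 175 184 189 187 181 172 151 136
  130 123 123 123 124 125 134 146 171 190]
 [155 133 114 104 101 103 120 141 171 195 205 207 208 209 207 202 189 164
  140 128 129 123 122 122 123 125 126 141]
 [113 101 101 100 104 103 123 151 185 203 208 208 208 208 210 209 202 180
  153 136 128 126 123 125 120 123 123 125]
 [ 98 102  99 101 100 104 120 147 177 200 206 208 208 210 208 208 197 174
  146 134 124 126 128 124 125 120 126 123]
 [ 97 101  98 103 103 103 105 123 146 170 187 198 200 203 198 188 171 150
  132 125 122 126 129 127 125 126 125 126]
 [108 108 112 107 104 102 106 115 119 125 136 145 155 157 152 146 138 131
  122 111 117 123 128 129 129 123 124 125]
 [125 124 122 124 118 112 108 109 110 112 115 120 125 127 128 130 130 119
  109 107 117 124 126 130 129 128 126 126]
 [127 127 126 123 124 125 128 120 122 116 118 117 119 120 120 117 114 109
  112 111 111 113 119 119 123 124 125 127]
 [125 128 125 125 125 123 124 122 123 123 123 1
[... 1080 characters left out ...]
 133 108  92 101 129 151 157]
 [ 95  83  83  83  82  82  90 109 120 113  96  85  93 121 146 156]
 [ 91  83  83  82  81  78  79  89  96  94  87  84  90 116 142 156]
 [ 90  83  83  82  78  75  73  77  79  82  83  82  91 116 144 156]
 [ 92  83  81  81  77  73  72  73  74  78  82  82  91 119 145 156]
 [ 96  83  82  81  76  72  73  72  73  79  81  82  95 126 149 156]
 [109  88  82  81  77  73  72  72  74  78  81  87 106 136 155 159]
 [124  98  84  82  77  74  73  74  77  80  84  97 125 149 158 160]
 [140 119  99  86  80  76  76  78  82  89  99 120 141 155 159 160]
 [151 143 125 107  97  92  91  92 100 113 130 144 152 156 157 158]
 [155 153 148 137 129 124 120 122 133 144 151 155 157 157 157 157]]
```

```bash
python3 -m inch '0.5 2 -3.5 0 0 0 0; 0.5 4 -7 0 0 0 0; 0.5 5 -8.9 -1 0 0 0; 0.5 5 -8.9 -4 0 0 0; 0.5 5 -8.9 -7 0 0 0; 0.5 5 -8.9 -8.6 0 0 0; 0.5 5 -8.9 -8.6 0 0 0; 0.5 5 -8.9 -8.6 0 0 0; 0.5 5 -8.9 -8.6 0 0 0;0.5 5 -8.9 -8.6 0 0 0'
python3 - <<'E'
from h import *
f=grab_frame("scene")
u=proj(f,(.5647,.0069,.046));print(u)
x,y=map(int,u);save(f,"s3.png",(x-60,y-60,x+60,y+40),6)
print(proj(f,(.5645,.0072,.064))-[x-60,y-60],u-[x-60,y-60])
E
```

```text
t: 6.75
eef_pos: [0.5651, 0.0069, 0.0651]
ee_rot: [-3.141, 0.001, -2.617]
force: [-0.5, 0.5, -3.5]
width: 0.0555
[283.45203727 229.29031262]
[60.7743598  54.97568211] [60.45203727 60.29031262]
```

View pics/s3.png

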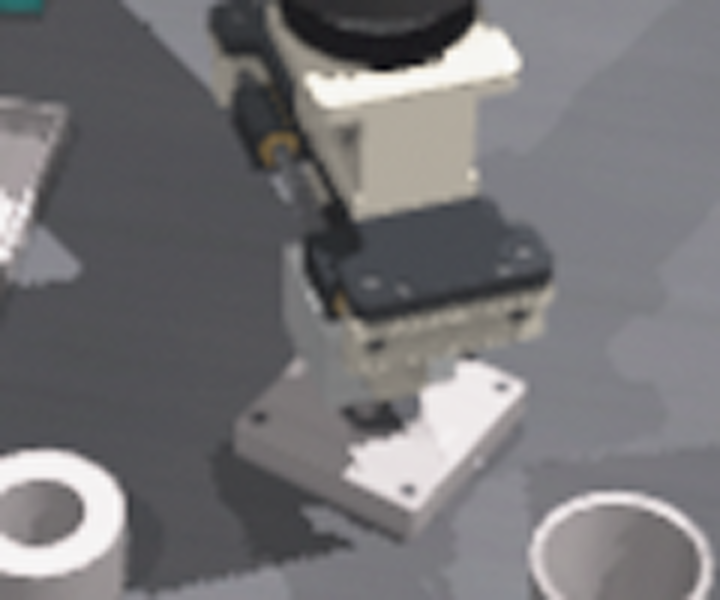

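The scene view shows the holder right over the stand's recess disc, clear of the other things. Now I feel down from here.

```bash
python3 -m inch '0.5 0 0 -0.3 0 0 0; 0.5 0 0 -0.6 0 0 0; 0.5 0 0 -0.8 0 0 0; 0.5 0 0 -0.8 0 0 0; 0.5 0 0 -0.8 0 0 0'; python3 -m inch '0.5 0 0 -0.05 0 0 0; 0.5 0 0 -0.1 0 0 0; 0.5 0 0 -0.15 0 0 0; 0.5 0 0 -0.15 0 0 0;0.5 0 0 -0.15 0 0 0'
```

```text
t: 7.42
eef_pos: [0.565, 0.0068, 0.057]
ee_rot: [-3.141, 0.001, -2.617]
force: [0.7, -0.2, -4.5]
width: 0.0552
t: 8.05
eef_pos: [0.565, 0.0069, 0.0555]
ee_rot: [-3.141, 0.001, -2.617]
force: [0.3, -0.5, -4.3]
width: 0.0558
```

```bash
python3 -m inch '0.5 0 0 -0.05 0 0 0; 0.5 0 0 -0.1 0 0 0; 0.5 0 0 -0.15 0 0 0; 0.5 0 0 -0.15 0 0 0;0.5 0 0 -0.15 0 0 0'; python3 -m inch '0.5 0 0 -0.1 0 0 0; 0.5 0 0 -0.2 0 0 0; 0.5 0 0 -0.2 0 0 0;0.5 0 0 -0.2 0 0 0'
```

```text
t: 8.68
eef_pos: [0.565, 0.0069, 0.054]
ee_rot: [-3.141, 0.001, -2.617]
force: [0.4, 0.9, -4.4]
width: 0.0557
t: 9.18
eef_pos: [0.565, 0.0068, 0.052]
ee_rot: [-3.141, 0.001, -2.617]
force: [-0.9, 0.1, -3.7]
width: 0.0555
```

The post is in the hole (4 mm past the tip height with no force). It meets the insert next, at about 0.0485.

```bash
python3 -m inch '0.5 0 0 -0.1 0 0 0; 0.5 0 0 -0.2 0 0 0; 0.5 0 0 -0.3 0 0 0;0.5 0 0 -0.3 0 0 0'; python3 -m inch '0.5 0 0 -0.05 0 0 0; 0.5 0 0 -0.1 0 0 0; 0.5 0 0 -0.1 0 0 0'; python3 -m inch '0.5 0 0 -0.05 0 0 0; 0.5 0 0 -0.1 0 0 0; 0.5 0 0 -0.1 0 0 0'
```

```text
t: 9.68
eef_pos: [0.5649, 0.0068, 0.0488]
ee_rot: [-3.142, 0.001, -2.617]
force: [0.1, 0.1, -3.7]
width: 0.0556
t: 10.05
eef_pos: [0.5652, 0.0069, 0.0482]
ee_rot: [-3.141, 0.001, -2.617]
force: [-1.9, 0.1, -0.3]
width: 0.0554
t: 10.42
eef_pos: [0.5654, 0.0069, 0.0474]
ee_rot: [-3.141, 0.002, -2.617]
force: [-0.9, -0.0, 2.6]
width: 0.0558
```

```bash
python3 -m inch '0.5 0 0 -0.1 0 0 0; 0.5 0 0 -0.15 0 0 0; 0.5 0 0 -0.15 0 0 0'; python3 -m inch '0.5 0 0 -0.1 0 0 0; 0.5 0 0 -0.2 0 0 0; 0.5 0 0 -0.2 0 0 0';  python3 -m inch '0.5 0 0 -0.1 0 0 0; 0.5 0 0 -0.2 0 0 0; 0.5 0 0 -0.2 0 0 0'
```

```text
t: 10.8
eef_pos: [0.5658, 0.0069, 0.0466]
ee_rot: [-3.141, 0.002, -2.616]
force: [-2.5, -1.4, 8.3]
width: 0.056
t: 11.18
eef_pos: [0.5659, 0.0069, 0.0453]
ee_rot: [-3.14, 0.003, -2.616]
force: [-4.0, 0.1, 7.1]
width: 0.0559
t: 11.55
eef_pos: [0.5657, 0.0069, 0.0433]
ee_rot: [-3.141, 0.003, -2.616]
force: [-2.4, 1.6, 2.2]
width: 0.0554
```

```bash
python3 -m inch '0.5 -0.05 0 -0.1 0 0 0; 0.5 -0.05 0 -0.2 0 0 0; 0.5 -0.05 0 -0.3 0 0 0; 0.5 -0.05 0 -0.3 0 0 0'; python3 -m inch '0.5 0 0 -0.1 0 0 0; 0.5 0 0 -0.2 0 0 0; 0.5 0 0 -0.3 0 0 0; 0.5 0 0 -0.3 0 0 0';  python3 -m inch '0.5 0 0 -0.1 0 0 0; 0.5 0 0 -0.2 0 0 0; 0.5 0 0 -0.3 0 0 0; 0.5 0 0 -0.3 0 0 0'
```

```text
t: 12.05
eef_pos: [0.5644, 0.0068, 0.0393]
ee_rot: [-3.141, 0.001, -2.616]
force: [0.7, 0.7, -3.6]
width: 0.0557
t: 12.55
eef_pos: [0.5644, 0.0068, 0.0363]
ee_rot: [-3.141, 0.001, -2.617]
force: [0.5, 1.2, -3.8]
width: 0.0555
t: 13.05
eef_pos: [0.5643, 0.0068, 0.0332]
ee_rot: [-3.141, 0.001, -2.617]
force: [-0.4, 0.4, -2.9]
width: 0.0556
```

```bash
python3 -m inch '0.5 0 0 -0.1 0 0 0; 0.5 0 0 -0.2 0 0 0; 0.5 0 0 -0.2 0 0 0'; python3 -m inch '0.5 0 0 -0.05 0 0 0; 0.5 0 0 -0.1 0 0 0; 0.5 0 0 -0.1 0 0 0';  python3 -m inch '0.5 0 0 -0.05 0 0 0; 0.5 0 0 -0.05 0 0 0; 0.5 0 0 -0.05 0 0 0'
```

```text
t: 13.42
eef_pos: [0.5643, 0.0068, 0.031]
ee_rot: [-3.141, 0.001, -2.617]
force: [0.6, -0.7, -2.5]
width: 0.0559
t: 13.8
eef_pos: [0.5644, 0.0068, 0.0305]
ee_rot: [-3.141, 0.001, -2.616]
force: [-1.9, 1.1, 4.0]
width: 0.0554
t: 14.18
eef_pos: [0.5644, 0.0068, 0.0305]
ee_rot: [-3.141, 0.001, -2.616]
force: [-3.1, -0.2, 6.3]
width: 0.0558
```

Seated at TCP z = 0.0305, as expected. Release, rise and check.

```bash
python3 -m inch '1 0 0 0 0 0 0; 1 0 0 0 0 0 0; 1 0 0 0 0 0 0; 1 0 0 0 0 0 0; 1 0 0 2 0 0 0; 1 0 0 5 0 0 0; 1 0 0 7 0 0 0; 1 0 0 7 0 0 0; 1 0 0 7 0 0 0'
python3 - <<'E'
from h import *
f=grab_frame("wrist");save(f,"w4.png",s=1.3)
print(proj(f,(.5644,.0068,.076)),proj(f,(.5644,.0068,.06)))
for n,z in(("holder_center",.04),("insert_center",.061)):
    for r in pinpoint("wrist",n)[:2]: print(n,r["p"],r["location"],ray(f,r["location"],z))
a=grab_frame("top")
for r in regions_of("top","tray")[:2]:
    b=r["bbox"];print(r["p"],b,[ray(a,q,.016)[:2].round(4) for q in ((b[0],b[1]),(b[2],b[3]))])
for r in pinpoint("top","big_insert")[:1]: print(ray(a,r["location"],0))
E
```

```text
t: 15.3
eef_pos: [0.5639, 0.0067, 0.0999]
ee_rot: [-3.141, 0.0, -2.617]
force: [-0.0, 0.4, -0.5]
width: 0.0877
[280.76088239 239.02527435] [280.76373899 230.57501719]
holder_center 0.94 [276.7, 223.0] [0.5664677  0.00922766 0.04      ]
insert_center 0.88 [278.9, 233.9] [0.56447366 0.00917619 0.061     ]
0.88 [332.2, 197.3, 392.4, 262.1] [array([ 0.5502, -0.1681]), array([ 0.396, -0.315])]
0.56 [349.7, 294.1, 419.6, 365.2] [array([ 0.3174, -0.2128]), array([ 0.1527, -0.3807])]
[ 0.51401703 -0.25548344  0.        ]
```

View pics/w4.png

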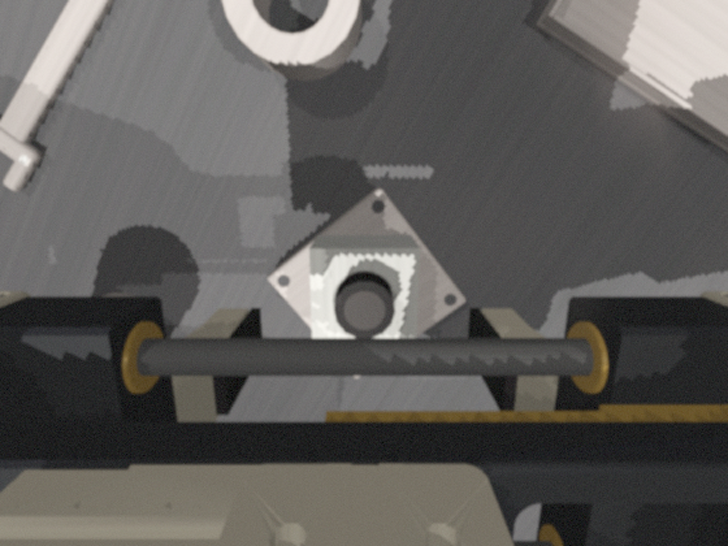

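The insert stands well proud of the seated holder (dark cylinder at about (363,300) in the view), the holder is level over the plate, and the jaws straddle it. Grip the insert just above the holder's top and lift slowly.

```bash
python3 -m inch '1 0.05 0 -2 0 0 0; 1 0.05 0 -3.2 0 0 0; 1 0.05 0 -3.75 0 0 0; 1 0.05 0 -3.75 0 0 0; 0.2 0.05 0 -3.75 0 0 0; 0.2 0.05 0 -3.75 0 0 0; 0.2 0.05 0 -3.75 0 0 0; 0.2 0.05 0 -3.75 0 0 0; 0.2 0.05 0 -3.75 0 0 0; 0.2 0.05 0 -3.75 0 0 0; 0.2 0.05 0 -3.75 0 0 0' 35
python3 -m inch '0.2 0 0 0.3 0 0 0; 0.2 0 0 0.8 0 0 0; 0.2 0 0 1.5 0 0 0; 0.2 0 0 2.5 0 0 0; 0.2 0 0 4 0 0 0; 0.2 0 0 6 0 0 0; 0.2 0 0 6 0 0 0; 0.2 0 0 6 0 0 0'
python3 - <<'E'
from h import *
f=grab_frame("wrist");s=grab_frame("scene")
x,y=proj(s,(.5644,.0068,.06)).astype(int)
c=s["pixels"][y-60:y+40,x-60:x+60]
cv2.imwrite("pics/m5.png",np.hstack([f["pixels"],cv2.resize(c,(504,420))])[:,:,::-1][:, 200:])
E
```

```text
t: 16.98
eef_pos: [0.5645, 0.0066, 0.0624]
ee_rot: [-3.141, -0.0, -2.616]
force: [-1.0, -0.4, 0.3]
width: 0.0289
t: 17.98
eef_pos: [0.5642, 0.0067, 0.1223]
ee_rot: [-3.142, -0.0, -2.616]
force: [-1.1, -0.3, -1.5]
width: 0.0288
```

```bash
python3 -c "
import cv2;i=cv2.imread('pics/m5.png');cv2.imwrite('pics/m6.png',cv2.resize(i,(780,380)))"
```

```text
(no output)
```

View pics/m6.png

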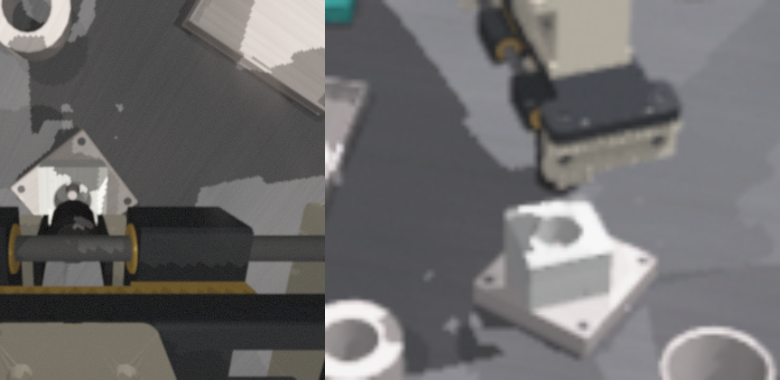

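The insert left with the gripper (dark cylinder between the fingers, left view). The holder stays seated, now empty with the post showing in its bore. Carrying the insert to the tray.

```bash
python3 -m inch '0.2 -1 -2 0 0 0 0; 0.2 -3 -5.5 0 0 0 0; 0.2 -5 -9.5 0 0 0 0; 0.2 -7 -13.5 0 0 0 0; 0.2 -9 -17.5 0 0 0 0; 0.2 -11 -21 0 0 0 0; 0.2 -12.4 -24 0 0 0 0; 0.2 -12.9 -24.9 0 0 0 0; 0.2 -12.9 -24.9 -3 0 0 0; 0.2 -12.9 -24.9 -6 0 0 0; 0.2 -12.9 -24.9 -8.5 0 0 0; 0.2 -12.9 -24.9 -8.5 0 0 0'
python3 - <<'E'
from h import *
f=grab_frame("wrist");s=grab_frame("scene")
x,y=proj(s,(.45,-.24,.03)).astype(int)
c=s["pixels"][y-45:y+45,x-60:x+60]
cv2.imwrite("pics/m7.png",np.hstack([f["pixels"],cv2.resize(c,(560,420))])[:,::1,::-1])
i=cv2.imread('pics/m7.png');cv2.imwrite('pics/m7.png',cv2.resize(i,(800,300)))
E
```

```text
t: 19.58
eef_pos: [0.4332, -0.2421, 0.0351]
ee_rot: [3.139, -0.005, -2.617]
force: [-0.6, 0.8, -0.7]
width: 0.0288
```

View pics/m7.png

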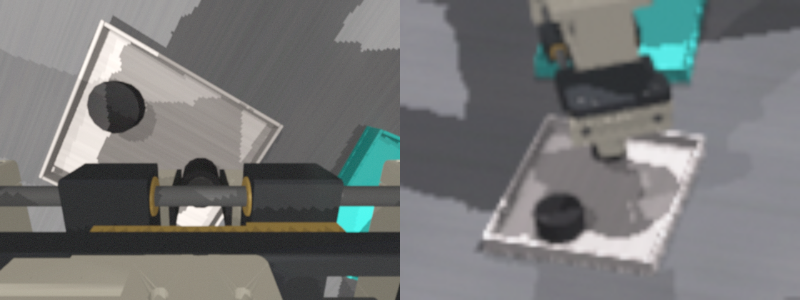

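The insert hangs upright in the fingers over the free half of the tray. Lower it until contact.

```bash
python3 -m inch '0.2 0 0 -0.5 0 0 0; 0.2 0 0 -1 0 0 0; 0.2 0 0 -1.35 0 0 0; 0.2 0 0 -1.35 0 0 0; 0.2 0 0 -1.35 0 0 0'; python3 -m inch '0.2 0 0 -0.1 0 0 0; 0.2 0 0 -0.15 0 0 0; 0.2 0 0 -0.15 0 0 0;0.2 0 0 -0.15 0 0 0'
```

```text
t: 20.3
eef_pos: [0.4353, -0.2425, 0.0237]
ee_rot: [-3.142, -0.002, -2.616]
force: [0.1, 0.0, -1.6]
width: 0.0288
t: 20.8
eef_pos: [0.4353, -0.2426, 0.0222]
ee_rot: [-3.141, -0.002, -2.616]
force: [-0.1, 0.1, -0.3]
width: 0.0288
```

```bash
python3 -m inch '0.2 0 0 -0.1 0 0 0; 0.2 0 0 -0.2 0 0 0; 0.2 0 0 -0.2 0 0 0;0.2 0 0 -0.2 0 0 0'; python3 -m inch '0.2 0 0 -0.05 0 0 0; 0.2 0 0 -0.1 0 0 0; 0.2 0 0 -0.1 0 0 0'
```

```text
t: 21.3
eef_pos: [0.4352, -0.2425, 0.0202]
ee_rot: [-3.142, -0.002, -2.616]
force: [1.3, -0.8, -1.7]
width: 0.0285
t: 21.68
eef_pos: [0.4353, -0.2426, 0.0194]
ee_rot: [-3.141, -0.002, -2.616]
force: [-0.9, 0.7, 3.2]
width: 0.0285
```

Contact at TCP z = 0.0194, close to the 0.019 predicted. Release gently, rise and check.

```bash
python3 -m inch '0.4 0 0 0 0 0 0; 0.5 0 0 0 0 0 0; 0.55 0 0 0 0 0 0; 0.55 0 0 0 0 0 0; 0.55 0 0 0 0 0 0; 0.55 0 0 2 0 0 0; 0.55 0 0 5 0 0 0; 0.55 0 0 10 0 0 0; 0.55 -2 4 15 0 0 0; 0.55 -3 9 18 0 0 0; 0.55 -4 14 18 0 0 0; 0.55 -4 14 18 0 0 0'
python3 - <<'E'
from h import *
a=grab_frame("top");s=grab_frame("scene")
for c,f in(("top",a),("scene",s)):
  for n,z in(("holder_center",.04),("insert_center",.018),("tray",0)):
    for r in pinpoint(c,n)[:4]: print(c,n,round(r["p"],2),np.round(ray(f,r["location"],z),3))
x,y=proj(s,(.47,-.24,.01)).astype(int);X,Y=proj(s,(.56,.01,.04)).astype(int)
cc=[cv2.resize(s["pixels"][v-45:v+45,u-50:u+50],(400,360)) for u,v in((x,y),(X,Y))]
cv2.imwrite("pics/f8.png",np.hstack(cc)[:,:,::-1])
print(telemetry.get_state()["force"],telemetry.get_state()["t"])
E
```

```text
t: 23.18
eef_pos: [0.395, -0.1, 0.2003]
ee_rot: [-3.141, 0.001, -2.611]
force: [1.0, -0.2, -0.6]
width: 0.0481
top holder_center 0.79 [0.556 0.007 0.04 ]
top holder_center 0.75 [0.506 0.343 0.04 ]
top holder_center 0.58 [0.416 0.231 0.04 ]
top holder_center 0.44 [ 0.52  -0.247  0.04 ]
top insert_center 0.67 [ 0.433 -0.238  0.018]
top tray 0.76 [ 0.234 -0.294  0.   ]
top tray 0.61 [ 0.468 -0.24   0.   ]
scene holder_center 0.77 [0.514 0.351 0.04 ]
scene holder_center 0.74 [0.438 0.241 0.04 ]
scene holder_center 0.7 [0.568 0.008 0.04 ]
scene insert_center 0.7 [ 0.445 -0.238  0.018]
scene tray 0.81 [ 0.222 -0.305 -0.   ]
scene tray 0.8 [ 0.468 -0.238  0.   ]
[0.14902916 0.30432312 0.3249285 ] 23.575
```

View pics/f8.png

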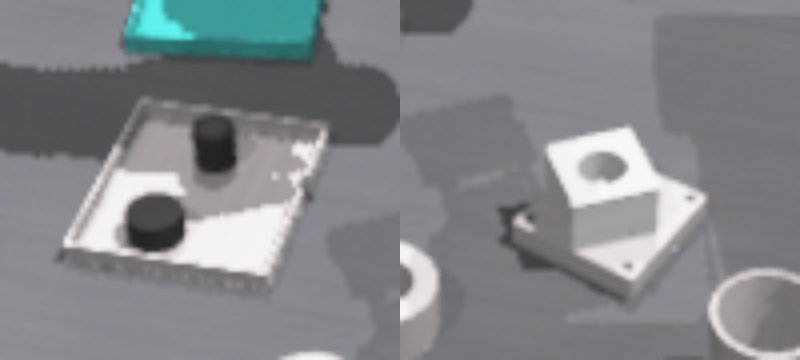

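The insert stands upright on the tray floor beside the big insert, and the holder sits flat and empty on the stand.

```bash
python3 -c "
from station import arm
print(arm.job_done())"
```

```text
the job is handed in; nothing more can be done
None
```

The insert is out of the holder and standing in the tray, and I handed the job in after about 23.6 s of the 67 s allowed.

- **Knock-out:** I lowered the aluminium holder over the post, which entered the hole without touching the rim. The insert let go with a push of roughly 12 N, and the holder seated at the expected height with about 10 N on the stand; the limit is 40 N.
- **Placing:** I gripped the insert where it stood proud of the holder and set it down in the free half of the tray, at about (0.435, -0.243).
- **Last checks:** The final pictures show the insert upright on the tray floor and the holder level on the stand, empty, about 6 mm from the plate's centre. The gripper was clear of everything. The things seen in those crops looked unmoved, but I did not measure the bystanders' positions at the end.
- **Readings that disagreed:** While gripping the insert the opening read 28.8 mm against its 30 mm diameter. The networks' positions for the insert and holder differed by up to about 12 mm between the top and scene cameras, all within the allowed zones.

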